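Key the loose crank onto the hand mill

ROBOT

A 6-joint arm with a two-finger parallel gripper is mounted at the origin on a cart in front of the work surface, level with it; the furniture and walls round the work are solid. World frame = base frame: x ahead of the robot, y to its left, z up, the work surface at z = 0. Lengths are in m, angles in degrees, forces in N, time in s.
With the tool pointing down it reaches from about 0.375 to 0.9 m from the base axis. Payload 3.1 kg.
Tool frame: the origin (TCP) lies at the very end of the fingers, on their centre line; the grasp point (between the pads) lies bot.grip_point_offset behind it (bot.grip_point_offset is the distance from the TCP to the grasp point, in m); z points along the fingers, y is the line along which they close (so a half turn about z gives the same grasp; the last joint's range is limited). The gripper opens to 87 mm and grips with 3 to 60 N. Pads are 19 mm wide; open, the fingers measure 117 mm over their backs; the gripper's body (75 mm by 190 mm) begins 51 mm behind the grasp point.
Start: joints at [-78.524, 30.224, 82.088, -0, 67.689, -10.227], TCP at [0.231, -0.581, 0.223] pointing down, gripper open.
Joint ranges: [-176.69, 176.69], [-43.24, 126.21], [12.49, 139.97], [-82, 262], [0, 151.66], [-163.58, 163.58]. Speed limits (degrees/s): [159.86, 159.86, 180, 180, 180, 180].

INTERFACE

Orientations are given as a 3x3 rotation matrix whose columns are the frame's x, y, z axes.
In Python, from rig import bot, viewer, ticket gives the robot as it stands.
- The arm moves only by the tool servo_tool, never from a script. Its argument "targets" is a list of rows, each an object with "offset": the shift along the tool's x, y, z in m, a list of three; "dr": the turn, a rotation vector about the tool's x, y, z in degrees, a list of three. In form: [{"offset": [x, y, z], "dr": [ax, ay, az]}, ...]. A call has 1 to 20 rows; each row is the pose to reach, as a shift and turn from the pose commanded when the call began, along the tool's axes at that moment; what a row does not reach only later rows make up. A row lasts 1/12 s, in which the tool goes at most 41.7 mm and 7.16 degrees, less where a joint would pass 70% of its speed; a pose out of reach is approached as far as the arm can. A call with a gripper value outside its range is refused whole. "gripper" is the gripper command: -1 is fully open, 1 is shut, values between are in proportion, set as the call begins (left out, the last holds). The fingers move at their own pace and stop on an object; the grip force is fixed at half the most. Time passes only in rows, so rows that repeat a pose let the fingers close. It gives the time, the measured TCP pose, the force, the opening and the grip force at its end, in the units of the state.
- bot.read_state(): the state, without advancing time (a new reading comes with each control period).
- viewer.capture(name): name is "scene" or "top"; returns a dict with "color" (480x640x3 uint8, red, green, blue), "camera_matrix" (3x3 intrinsics, pixels), "R" (3x3) and "t" (3): a world point X has camera coordinates R X + t. Camera axes: x right, y down, z forward; pixel columns grow to the right and rows downward; lengths in m; the calibration is good to about 2 mm. A picture is of the moment at which its call begins. There is no depth.
- ticket.hand_in(): hands the job in; it is judged then, once.
The state is a dict: "time_s": time; "joint_positions": joint angles; "qvel": joint speeds; "tau": joint torques, N m; "position": TCP position; "tcp_rot": TCP orientation; "force": force on the tool from outside, world axes, zero at the start; "moment": the same for the moment, N m; "opening": opening from 0.0 (shut) to 1.0 (fully open); "grasp_force": force on a finger pad.
Only numpy, scipy, OpenCV 4.12 (cv2) and the standard library are available. Lean on these libraries where they do the work, as an engineer would, in place of code of your own. Each camera call takes 0.05 s, during which the arm holds its last target. There are 200 camera calls.

TASK

The crank hub of the red hand mill is loose on its shaft. Open only the box with the green lid, take out the brass key, stand it tip down in the gap between hub and shaft and let go, then tap it down with the wooden tamper until the underside of its head sits on the hub. Leave the other two boxes shut and the mug, timer and spice jar alone, and finish with the tamper standing upright on its cork mat.

Things in the scene. Friction and masses are not known exactly. Their poses are not given: they have to be found in the camera images.
- green_box: White box with a green hinged lid and green front tab, fixed, 64 (x) by 96 (y) by 80 high, walls 4. Origin under its centre; x points along the row to the robot's right, to the hinge. Three such boxes (green, yellow, blue) in any order, 130 apart, on a board 8 thick. Holds the key, at its centre. Inside 56 (x) by 88 (y), free above 38 from the underside.
- green_handle (a point): Centre of the green lid's grip: a round disc, diameter 20, axis along the box's y, 22 wide between flat ends, on a 12 wide post; lid shut: 50 to the left of the hinge line, 28 above it. It can turn between fingers pinching its flat ends, so the lid can be swung with the gripper pointing down throughout.
- green_hinge (a point): Middle of the green lid's hinge line (along the box's y), at the box's right edge: box frame (32, 0, 80).
- green_lid (a joint): Angle of the green lid, rad: 0 shut, grows as it opens upward and over to the right, stop at 2.0. Stiff hinge (about 0.05 N m): stays where it is left. The lid reaches 66 from the hinge; past 1.75 rad the box is clear from above.
- yellow_box: White box with a yellow hinged lid and yellow front tab, fixed, 64 (x) by 96 (y) by 80 high, walls 4. Origin under its centre; x points along the row to the robot's right, to the hinge. Three such boxes (green, yellow, blue) in any order, 130 apart, on a board 8 thick.
- yellow_handle (a point): Centre of the yellow lid's grip: a round disc, diameter 20, axis along the box's y, 22 wide between flat ends, on a 12 wide post; lid shut: 50 to the left of the hinge line, 28 above it. It can turn between fingers pinching its flat ends, so the lid can be swung with the gripper pointing down throughout.
- yellow_lid (a joint): Angle of the yellow lid, rad: 0 shut, grows as it opens upward and over to the right, stop at 2.0. Stiff hinge (about 0.05 N m): stays where it is left. The lid reaches 66 from the hinge; past 1.75 rad the box is clear from above.
- blue_box: White box with a blue hinged lid and blue front tab, fixed, 64 (x) by 96 (y) by 80 high, walls 4. Origin under its centre; x points along the row to the robot's right, to the hinge. Three such boxes (green, yellow, blue) in any order, 130 apart, on a board 8 thick.
- blue_handle (a point): Centre of the blue lid's grip: a round disc, diameter 20, axis along the box's y, 22 wide between flat ends, on a 12 wide post; lid shut: 50 to the left of the hinge line, 28 above it. It can turn between fingers pinching its flat ends, so the lid can be swung with the gripper pointing down throughout.
- blue_lid (a joint): Angle of the blue lid, rad: 0 shut, grows as it opens upward and over to the right, stop at 2.0. Stiff hinge (about 0.05 N m): stays where it is left. The lid reaches 66 from the hinge; past 1.75 rad the box is clear from above.
- key: Brass key, 75 long, 0.12 kg. Origin at its tip, z from tip to head. Bevelled nose 8 long, 8 (x) by 18 (y) at the tip; blade 45 long, 28 wide (y), both x faces tapered, 12.6 to 18 thick; head 24 (x) by 32 (y), 53 to 75 above the tip. Works either way round. It stands tip down in a pocket in the green box's centre, its x along the box's y, tip 3 above the box's underside, top 2 below the rim.
- key_shoulder (a point): Centre of the key at the underside of its head, 53 above the tip.
- key_top (a point): Centre of the flat top of the key's head, 75 above the tip.
- mill: Red hand mill, fixed, round, diameter 132, 58 high. Origin under its centre, on the axis of the square steel shaft (24 by 24) that ends 110 above the underside. x points from the shaft to the gap and on along the crank arm; the crank's wooden knob stands 112 from the axis, top 114 high.
- gap_seat (a point): Where key_shoulder is when home: mouth centre of the gap, level with the tops of shaft and hub (mill frame 21, 0, 110; axes as the mill's). Gap narrow along x, 32 wide along y, 50 deep, tapering downward like the key. While loose its mouth is 15.5 wide along x, centred 1.25 nearer the shaft; a key let go there stands with its shoulder about 21 above the seat.
- crank_hub (a joint): Play of the dark steel crank hub (64 by 52 by 50) on the shaft, m: 0 loose, about 0.0025 with the key home and the hub drawn up tight. A spring holds it at 0 (3 to 6 N). Pushing the key down the last 21 mm takes about 3 to 15 N and it stays where it is left.
- tamper: Turned wooden tamper, 115 tall, 0.16 kg, standing on its flat foot (diameter 42, 22 high); straight handle of diameter 24 from 34 to 92 above the foot's underside, knob of diameter 32 above. Origin at the centre of the foot's underside, z up along it. It starts on the cork mat.
- cork_mat: Round cork mat, fixed, diameter 110, 6 thick; origin under its centre.
- mug: White mug with a handle, 62 by 88 by 50 high; bystander. Origin at its underside.
- timer: Cream wind-up kitchen timer with a red grip, 60 in diameter, 50 high; bystander. Origin at its underside.
- spice_jar: Spice jar with a red cap, 45 in diameter, 106 high; bystander. Origin at its underside.

How it is judged (in metres and radians):
On the way, in this order (a step that is already met when the one before it is completed fails the run):
1. the green lid is open (value of joint green_lid above 1.3 rad), for 0.1 s.
2. the key stands tip down in the gap, let go, its head still well clear of the hub (z of key_shoulder in the frame of gap_seat between 0.008 and 0.04 m and angle between key's own z axis and vertical below 0.15 rad and contact force between the fingers and key below 0.2 N and linear speed of key below 0.03 m/s and horizontal distance between key_shoulder and gap_seat below 0.006 m), for 0.2 s.
3. the tamper bears on the key, which is home (z of key_shoulder in the frame of gap_seat between -0.004 and 0.003 m and angle between key's own z axis and vertical below 0.08 rad and value of joint crank_hub above 0.0012 m and horizontal distance between key_shoulder and gap_seat below 0.006 m and contact force between tamper and key above 0.5 N).
At the end, for the whole second after the job is handed in: Key home: head's underside within 3 mm of the tops of hub and shaft, 6 mm of the seat's centre, 0.08 rad of upright, hub drawn up over 1.2 mm. Tamper upright (0.1 rad) on the mat, centres within 40 mm. Yellow and blue lids shut (under 0.2 rad), all at rest (z of key_shoulder in the frame of gap_seat between -0.004 and 0.003 m and angle between key's own z axis and vertical below 0.08 rad and value of joint crank_hub above 0.0012 m and horizontal distance between key_shoulder and gap_seat below 0.006 m and horizontal distance between tamper and cork_mat below 0.04 m and angle between tamper's own z axis and vertical below 0.1 rad and z of tamper in the frame of cork_mat between 0.002 and 0.01 m and linear speed of each of tamper, key below 0.03 m/s and value of joint each of yellow_lid, blue_lid below 0.2 rad); the robot touches nothing.
It fails at once if the yellow or blue lid is opened (value of joint any of yellow_lid, blue_lid above 0.2 rad).
It fails at once if the mug, timer or spice jar is pushed more than 40 mm or tipped over (distance of any of mug, timer, spice_jar from where it was at the start of the episode above 0.04 m or angle between any of mug, timer, spice_jar's own z axis and vertical above 0.5 rad).
It also fails if it takes over 67 s, if anything falls off the work surface, if the arm or the gripper's body presses on something with over 40 N, if the wrist force passes 120 N, or if a joint passes its speed limit or range.

## Working session

There is one attempt and no reset: what is moved stays moved. The work goes in short steps, Python scripts to look and compute and a tool call to move; the robot and the scene stay as the last step left them, time stands still between calls to the robot, and variables do not carry over. Pictures are saved under pics/ and viewed, at most 10 in all, crops included, and the job is handed in when it is done.

Besides the shell and the picture viewer there is one more tool, called after "Request:" as name([rows], argument=value, ...), one row to a line, values as JSON. servo_tool: Moves the arm, as the interface text tells. Its arguments: {"type":"object","properties":{"targets":{"type":"array"},"gripper":{"type":"number"}},"required":["targets"]}

```bash
mkdir -p pics; ls; python3 - <<'E'
from rig import bot,viewer
import cv2,numpy as np
for n in("scene","top"):
    c=viewer.capture(n); cv2.imwrite(f"pics/{n}0.png",c["color"][:,:,::-1]); np.savez(f"pics/{n}0.npz",**c)
    print(n,c["camera_matrix"].tolist(),c["R"].round(4).tolist(),c["t"].round(4).tolist())
s=bot.read_state(); print({k:np.round(v,4).tolist() for k,v in s.items()},bot.grip_point_offset)
E
```

```text
pics
scene [[472.08707313041555, 0.0, 325.8606529201839], [0.0, 472.08707313041555, 234.23945284897033], [0.0, 0.0, 1.0]] [[-0.4346, -0.9006, 0.0016], [-0.7117, 0.3424, -0.6133], [0.5518, -0.2678, -0.7898]] [0.2566, 0.4313, 0.9871]
top [[454.35853782897976, 0.0, 319.2418905903439], [0.0, 454.35853782897976, 242.29848404798022], [0.0, 0.0, 1.0]] [[-0.0106, -0.9999, 0.0121], [-0.9888, 0.0087, -0.1489], [0.1488, -0.0136, -0.9888]] [0.0233, 0.5584, 0.9918]
{'time_s': 0.1, 'joint_positions': [-78.524, 30.2729, 82.147, -0.0013, 67.6899, -10.2271], 'qvel': [0.0854, -0.1391, -0.2468, 0.0623, -0.1372, -0.0388], 'tau': [0.0, -44.0986, -17.7151, 0.0634, 0.0534, -0.0001], 'position': [0.231, -0.58, 0.2217], 'tcp_rot': [[0.9291, 0.3698, -0.0004], [0.3698, -0.9291, 0.0019], [0.0003, -0.0019, -1.0]], 'force': [0.1658, -0.4595, 0.4333], 'moment': [-0.0306, 0.0281, -0.0737], 'grasp_force': 0.0, 'opening': 1.0001} 0.0187
```

View pics/scene0.png

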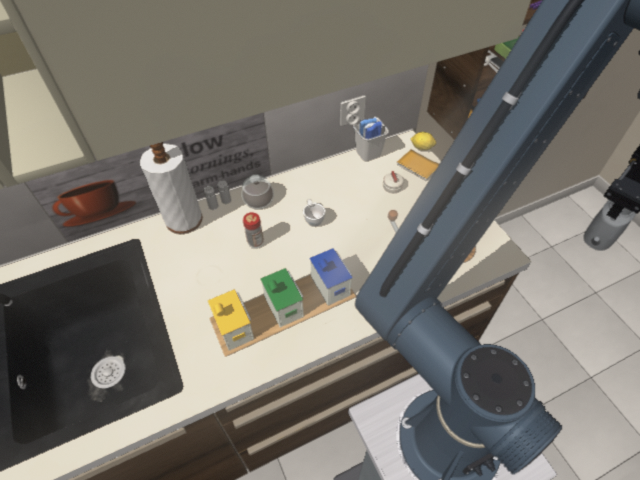

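View pics/top0.png

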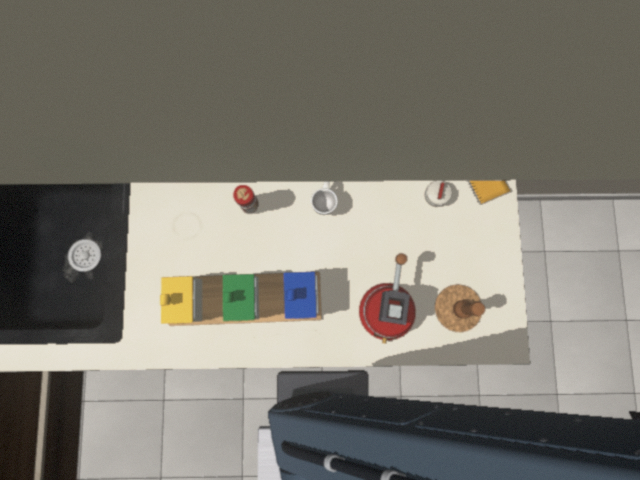

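The scene view shows the boxes yellow, green, blue from left to right, with the arm hiding the mill. In the top view, the green lid is at about (239,297), the mill at (388,310), the shaft at (395,311), the crank knob at (401,259), the mat at (459,308) and the tamper at about (470,308).

```bash
cat > h.py <<'E'
import numpy as np,cv2
from rig import bot,viewer
def cap(n):
    c=viewer.capture(n); return c
def ray(c,uv,z):
    "pixel -> world point on plane z"
    R=np.array(c["R"]);t=np.array(c["t"]);K=np.array(c["camera_matrix"])
    d=R.T@np.linalg.solve(K,[uv[0],uv[1],1.]); o=-R.T@t
    return o+d*(z-o[2])/d[2]
def proj(c,X):
    p=c["camera_matrix"]@(c["R"]@np.asarray(X,float)+c["t"]); return p[:2]/p[2]
def blobs(c,lo,hi,roi=None,amin=20):
    h=cv2.cvtColor(c["color"],cv2.COLOR_RGB2HSV); m=cv2.inRange(h,lo,hi)
    if roi: k=np.zeros_like(m);x0,y0,x1,y1=roi;k[y0:y1,x0:x1]=1;m=m*k
    return sorted([q for q in cv2.findContours(m,cv2.RETR_EXTERNAL,cv2.CHAIN_APPROX_NONE)[0] if cv2.contourArea(q)>amin],key=cv2.contourArea)[::-1]
def totool(Pw,s=None):
    "world target TCP -> offset in tool axes"
    s=s or bot.read_state(); return np.array(s["tcp_rot"]).T@(np.asarray(Pw)-s["position"])
E
python3 - <<'E'
from h import *
c=dict(np.load("pics/top0.npz"))
print("cam",(-c["R"].T@c["t"]).round(3))
for n,lo,hi in(("yel",(20,150,120),(32,255,255)),("grn",(50,100,30),(80,255,200)),("blu",(108,120,50),(125,255,255))):
    for q in blobs(c,lo,hi,(140,250,340,340))[:1]:
        r=cv2.minAreaRect(q); print(n,np.round(r[0],1),np.round(r[1],1),r[2],cv2.contourArea(q))
        print([ray(c,p,.094)[:2].round(4).tolist() for p in cv2.boxPoints(r)],ray(c,r[0],.094).round(4))
for q in blobs(c,(0,150,60),(8,255,255),(340,260,440,360))[:1]:
    e=cv2.minEnclosingCircle(q);print("mill",e,ray(c,e[0],.058))
im=c["color"][:,:,::-1]
a=cv2.resize(im[240:350,345:495],None,fx=5,fy=5,interpolation=cv2.INTER_CUBIC)
cv2.imwrite("pics/mill.png",a)
a=cv2.resize(im[260:335,150:330],None,fx=4.4,fy=4.4,interpolation=cv2.INTER_CUBIC)
cv2.imwrite("pics/box.png",a)
E
```

```text
cam [0.405 0.032 1.064]
yel [176.  299.5] [45. 30.] 90.0 1252.0
[[0.4791, 0.3555], [0.4785, 0.292], [0.3842, 0.2891], [0.3849, 0.3517]] [0.4313 0.3221 0.094 ]
grn [238. 297.] [44. 30.] 90.0 1260.5
[[0.4821, 0.2242], [0.4815, 0.1605], [0.389, 0.1594], [0.3897, 0.2223]] [0.4352 0.1916 0.094 ]
blu [299.5 294.7] [44.5 30.4] 87.79740142822266 1280.0
[[0.485, 0.0955], [0.4869, 0.0308], [0.3931, 0.028], [0.3913, 0.0918]] [0.4387 0.0615 0.094 ]
mill ((389.30596923828125, 312.30596923828125), 24.27727699279785) [ 0.39964506 -0.13384931  0.058     ]
```

View pics/mill.png

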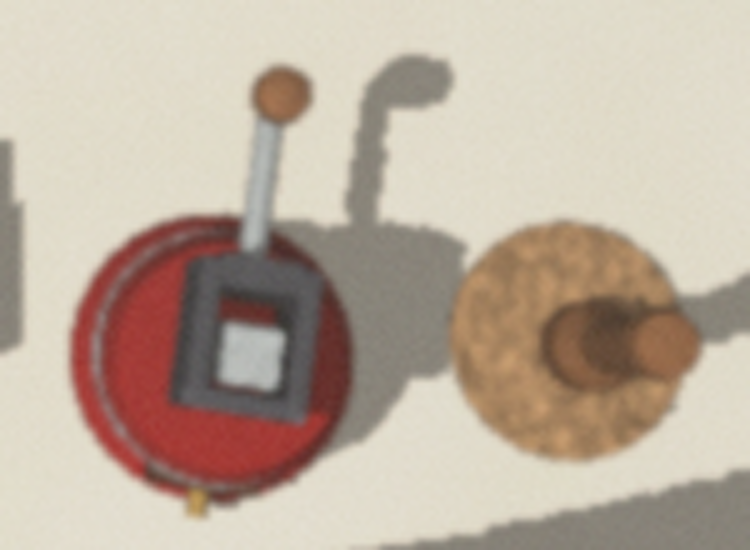

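View pics/box.png

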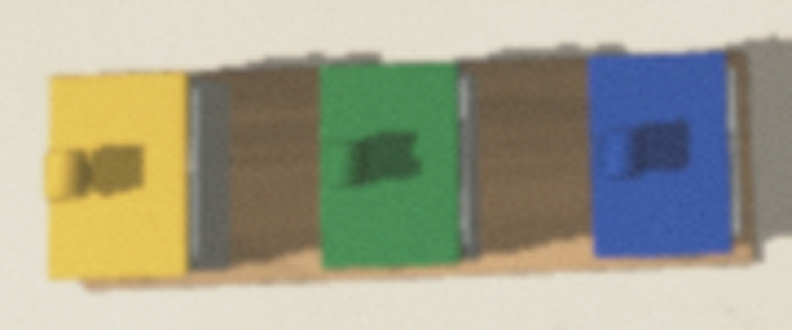

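The masks put the green lid's centre at (0.435, 0.192), with the row direction about (0.028, −1). The crop shows the gap opening from the shaft toward the crank knob. I'm moving over the green handle now.

Request:
servo_tool([
  {"offset": [0.04,-0.02,0],"dr": [0,0,-5]},
  {"offset": [0.07,-0.05,0],"dr": [0,0,-10]},
  {"offset": [0.1,-0.08,0],"dr": [0,0,-15]},
  {"offset": [0.13,-0.11,0],"dr": [0,0,-20]},
  {"offset": [0.16,-0.14,0],"dr": [0,0,-25]},
  {"offset": [0.19,-0.165,0],"dr": [0,0,-30]},
  {"offset": [0.22,-0.19,0],"dr": [0,0,-35]},
  {"offset": [0.25,-0.215,0],"dr": [0,0,-40]},
  {"offset": [0.28,-0.24,0],"dr": [0,0,-45]},
  {"offset": [0.31,-0.265,0],"dr": [0,0,-50]},
  {"offset": [0.34,-0.29,0],"dr": [0,0,-55]},
  {"offset": [0.37,-0.315,0],"dr": [0,0,-60]},
  {"offset": [0.385,-0.35,0],"dr": [0,0,-65]},
  {"offset": [0.4,-0.39,0],"dr": [0,0,-69.9]},
  {"offset": [0.415,-0.43,0],"dr": [0,0,-69.9]},
  {"offset": [0.43,-0.47,0],"dr": [0,0,-69.9]},
  {"offset": [0.445,-0.51,0],"dr": [0,0,-69.9]},
  {"offset": [0.455,-0.55,0.01],"dr": [0,0,-69.9]},
  {"offset": [0.465,-0.59,0.02],"dr": [0,0,-69.9]},
  {"offset": [0.475,-0.625,0.03],"dr": [0,0,-69.9]},
], gripper=-1)

```text
time_s: 1.77
position: [0.4408, 0.1761, 0.1928]
tcp_rot: [[-0.028, 1.0, 0.001], [1.0, 0.028, 0.0], [0.0, 0.001, -1.0]]
force: [1.7, -0.4, -0.2]
opening: 1.0
grasp_force: 0.0
```

```bash
python3 - <<'E'
from h import *
t=cap("top");s=cap("scene");np.savez("pics/t1.npz",**t);np.savez("pics/s1.npz",**s)
print("handle off",totool([.4345,.2087,.103]).round(4))
def mom(q): m=cv2.moments(q);return np.array([m["m10"]/m["m00"],m["m01"]/m["m00"]])
sh=mom(blobs(t,(0,0,150),(180,60,255),(385,300,405,322),20)[0])
kn=[mom(q) for q in blobs(t,(3,100,60),(18,255,230),(390,248,412,270),10)]
print(sh,kn,ray(t,sh,.110),[ray(t,k,.105) for k in kn])
im=t["color"][:,:,::-1];cv2.imwrite("pics/t1c.png",np.hstack([cv2.resize(im[245:325,360:420],(400,533),interpolation=cv2.INTER_CUBIC)]))
p=proj(s,[.42,-.14,.11]).astype(int);print(p)
im=s["color"][max(p[1]-50,0):p[1]+50,max(0,p[0]-60):p[0]+60,::-1]
cv2.imwrite("pics/s1c.png",cv2.resize(im,None,fx=6,fy=6,interpolation=cv2.INTER_CUBIC)[:600]); print(max(p[0]-60,0),max(p[1]-50,0))
E
```

```text
handle off [ 0.0298 -0.0026  0.0885]
[392.72108844 312.97959184] [array([401.18292683, 258.92276423])] [ 0.39845581 -0.13234394  0.11      ] [array([ 0.5117815, -0.1551834,  0.105    ])]
[406 241]
346 191
```

View pics/s1c.png

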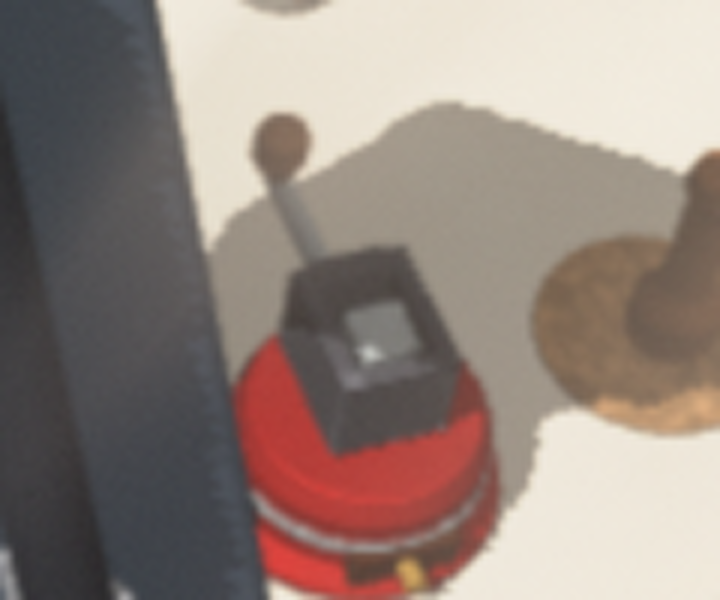

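The scene crop shows the mill in the arm's shadow, with the shaft top near crop (383,335), the gap toward the knob at crop (282,145), and the tamper on the mat at right. Next I lower onto the green handle and pinch it.

Request:
servo_tool([
  {"offset": [0.03,-0.003,0.02],"dr": [0,0,0]},
  {"offset": [0.03,-0.003,0.05],"dr": [0,0,0]},
  {"offset": [0.03,-0.003,0.075],"dr": [0,0,0]},
  {"offset": [0.03,-0.003,0.088],"dr": [0,0,0]},
  {"offset": [0.03,-0.003,0.088],"dr": [0,0,0]},
])

```text
time_s: 2.28
position: [0.4356, 0.203, 0.1024]
tcp_rot: [[-0.028, 1.0, -0.007], [1.0, 0.028, -0.002], [-0.001, -0.007, -1.0]]
force: [-0.6, -0.4, -0.4]
opening: 0.998
grasp_force: 0.0
```

Request:
servo_tool([
  {"offset": [0,0,0],"dr": [0,0,0]},
  {"offset": [0,0,0],"dr": [0,0,0]},
  {"offset": [0,0,0],"dr": [0,0,0]},
  {"offset": [0,0,0],"dr": [0,0,0]},
  {"offset": [0,0,0],"dr": [0,0,0]},
  {"offset": [0,0,0],"dr": [0,0,0]},
  {"offset": [0,0,0],"dr": [0,0,0]},
  {"offset": [0,0,0],"dr": [0,0,0]},
], gripper=1)

```text
time_s: 2.95
position: [0.4378, 0.204, 0.1052]
tcp_rot: [[-0.028, 1.0, 0.0], [1.0, 0.028, 0.0], [0.0, 0.0, -1.0]]
force: [-0.0, -0.7, 0.2]
opening: 0.477
grasp_force: 0.0
```

```bash
python3 - <<'E'
from h import *
t=dict(np.load("pics/top0.npz"));s=dict(np.load("pics/s1.npz"))
def mom(q): m=cv2.moments(q);return np.array([m["m10"]/m["m00"],m["m01"]/m["m00"]])
q=blobs(t,(0,0,150),(180,60,255),(385,300,405,322),20)[0]
r=cv2.minAreaRect(q);print(r,ray(t,r[0],.110),ray(t,mom(q),.11))
k=mom(blobs(t,(3,100,60),(18,255,230),(390,248,412,270),10)[0]);print("knob",k,ray(t,k,.108))
hb=blobs(t,(0,0,30),(180,110,125),(375,285,415,335),50)[0];r=cv2.minAreaRect(hb);print("hub",r,ray(t,r[0],.110))
o=[(2*p+1)/2/6-.5+np.array(b) for p,b in ((np.array([383,335]),(346,191)),(np.array([282,145]),(346,191)))] if 0 else [np.array(p)/6.+np.array([346,191])-.42 for p in([383,335],[282,145])]
print("scene shaft",ray(s,o[0],.11),"knob",ray(s,o[1],.103))
# green box arc (world xy path along row), tool offset for lid angle
for th in (0,15,30,45,60,75,90,100,108,112):
    a=np.radians(29.25+th);print(th,round(.05-.0573*np.cos(a),4),round(.0573*np.sin(a)-.028,4))
E
```

```text
((394.92999267578125, 310.989990234375), (11.172287940979004, 11.313709259033203), 8.130102157592773) [ 0.40249317 -0.13708804  0.11      ] [ 0.40258501 -0.13700779  0.11      ]
knob [400.89942529 258.5862069 ] [ 0.51216983 -0.15402263  0.108     ]
hub ((394.5, 304.5), (39.0, 39.0), 90.0) [ 0.41586956 -0.13666487  0.11      ]
scene shaft [ 0.40314287 -0.13733464  0.11      ] knob [ 0.51362271 -0.15597949  0.103     ]
0 0.0 -0.0
15 0.009 0.012
30 0.0207 0.0212
45 0.0344 0.0271
60 0.0492 0.0293
75 0.0641 0.0275
90 0.078 0.022
100 0.0863 0.0164
108 0.0921 0.0109
112 0.0947 0.0079
```

Request:
servo_tool([
  {"offset": [0.005,-0.003,0.001],"dr": [0,0,0]},
  {"offset": [0.005,-0.003,0.001],"dr": [0,0,0]},
  {"offset": [0.005,-0.003,0.001],"dr": [0,0,0]},
  {"offset": [0.005,-0.003,0.001],"dr": [0,0,0]},
  {"offset": [0.005,-0.003,0.001],"dr": [0,0,0]},
  {"offset": [0.005,-0.003,0.001],"dr": [0,0,0]},
], gripper=1)

```text
time_s: 3.45
position: [0.4368, 0.2093, 0.1042]
tcp_rot: [[-0.028, 1.0, 0.005], [1.0, 0.028, 0.001], [0.001, 0.005, -1.0]]
force: [5.3, 0.5, -2.5]
opening: 0.251
grasp_force: 30.0
```

Request:
servo_tool([
  {"offset": [-0.0043,0,-0.0065],"dr": [0,0,0]},
  {"offset": [-0.009,0,-0.012],"dr": [0,0,0]},
  {"offset": [-0.0146,0,-0.017],"dr": [0,0,0]},
  {"offset": [-0.0207,0,-0.0212],"dr": [0,0,0]},
  {"offset": [-0.0274,0,-0.0246],"dr": [0,0,0]},
  {"offset": [-0.0344,0,-0.0271],"dr": [0,0,0]},
  {"offset": [-0.0418,0,-0.0287],"dr": [0,0,0]},
  {"offset": [-0.0492,0,-0.0293],"dr": [0,0,0]},
  {"offset": [-0.0567,0,-0.0289],"dr": [0,0,0]},
  {"offset": [-0.0641,0,-0.0275],"dr": [0,0,0]},
  {"offset": [-0.0713,0,-0.0253],"dr": [0,0,0]},
  {"offset": [-0.078,0,-0.022],"dr": [0,0,0]},
  {"offset": [-0.0822,0,-0.0194],"dr": [0,0,0]},
  {"offset": [-0.0863,0,-0.0164],"dr": [0,0,0]},
  {"offset": [-0.0921,0,-0.0109],"dr": [0,0,0]},
  {"offset": [-0.095,0,-0.0075],"dr": [0,0,0]},
  {"offset": [-0.095,0,-0.0075],"dr": [0,0,0]},
  {"offset": [-0.095,0,-0.0075],"dr": [0,0,0]},
])

```text
time_s: 4.95
position: [0.4395, 0.1128, 0.1127]
tcp_rot: [[-0.028, 1.0, 0.005], [1.0, 0.028, -0.001], [-0.002, 0.005, -1.0]]
force: [2.6, -4.2, 6.8]
opening: 0.255
grasp_force: 30.0
```

Request:
servo_tool([
  {"offset": [0,0,0],"dr": [0,0,0]},
  {"offset": [0,0,0],"dr": [0,0,0]},
  {"offset": [0,0,0],"dr": [0,0,0]},
  {"offset": [0,0,0],"dr": [0,0,0]},
  {"offset": [0,0,-0.02],"dr": [0,0,0]},
  {"offset": [0,0,-0.05],"dr": [0,0,0]},
  {"offset": [0,0,-0.085],"dr": [0,0,0]},
  {"offset": [0.03,0,-0.1],"dr": [0,0,0]},
  {"offset": [0.07,0,-0.1],"dr": [0,0,0]},
  {"offset": [0.11,0,-0.1],"dr": [0,0,0]},
  {"offset": [0.15,0,-0.1],"dr": [0,0,0]},
  {"offset": [0.18,0,-0.1],"dr": [0,0,0]},
  {"offset": [0.18,0,-0.1],"dr": [0,0,0]},
  {"offset": [0.18,0,-0.1],"dr": [0,0,0]},
], gripper=0)

```text
time_s: 6.12
position: [0.4307, 0.2951, 0.2108]
tcp_rot: [[-0.032, 0.999, -0.002], [0.999, 0.032, -0.001], [-0.001, -0.002, -1.0]]
force: [-0.4, 0.6, 0.7]
opening: 0.497
grasp_force: 0.0
```

```bash
python3 - <<'E'
from h import *
t=cap("top");np.savez("pics/t2.npz",**t)
print(np.round(bot.read_state()["position"],4))
p=proj(t,[.435,.191,.086]);x,y=p.astype(int);print(p)
im=t["color"][y-35:y+35,x-45:x+55,::-1];cv2.imwrite("pics/key.png",cv2.resize(im,None,fx=7,fy=7,interpolation=cv2.INTER_CUBIC));print(x-45,y-35)
for q in blobs(t,(12,90,60),(32,255,255),(x-15,y-22,x+14,y+22),20):
    r=cv2.minAreaRect(q);print(r,ray(t,r[0],.086))
for q in blobs(t,(50,100,30),(80,255,200),(x-40,y-40,x+50,y+40))[:1]: print(cv2.boundingRect(q))
E
```

```text
[0.4308 0.2939 0.2107]
[238.90861998 297.22348106]
193 262
((239.5, 296.5), (15.0, 11.0), 0.0) [0.43652001 0.18976523 0.086     ]
```

View pics/key.png

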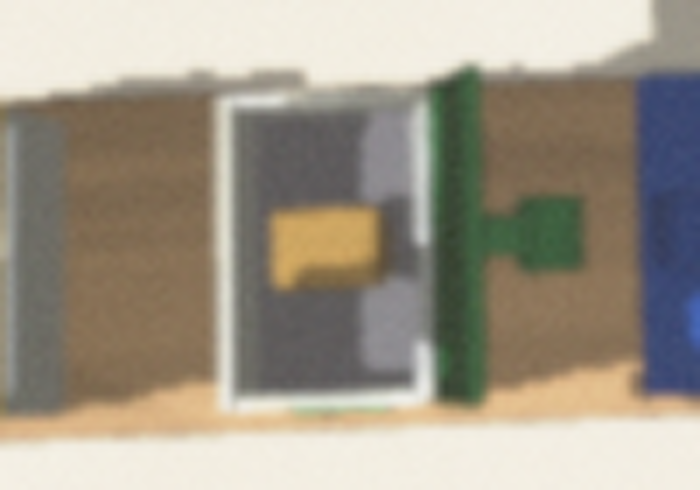

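The picture shows the lid wide open and the key's head centred at about (239.2,297), so the key is at roughly (0.436, 0.190).

Request:
servo_tool([
  {"offset": [-0.04,0.002,0],"dr": [0,0,0]},
  {"offset": [-0.08,0.003,0.02],"dr": [0,0,0]},
  {"offset": [-0.1035,0.003,0.05],"dr": [0,0,0]},
  {"offset": [-0.1035,0.003,0.08],"dr": [0,0,0]},
  {"offset": [-0.1035,0.003,0.1],"dr": [0,0,0]},
  {"offset": [-0.1035,0.003,0.1],"dr": [0,0,0]},
  {"offset": [-0.1035,0.003,0.1],"dr": [0,0,0]},
  {"offset": [-0.1035,0.003,0.1],"dr": [0,0,0]},
])

```text
time_s: 6.83
position: [0.4386, 0.19, 0.1123]
tcp_rot: [[-0.027, 1.0, 0.001], [1.0, 0.027, 0.0], [0.0, 0.001, -1.0]]
force: [0.1, 0.4, 0.5]
opening: 0.5
grasp_force: 0.0
```

```bash
python3 - <<'E'
from h import *
s=bot.read_state();print(np.round(s["position"],4),np.round(s["tcp_rot"],3).tolist(),totool([.436,.1904,.060]).round(4))
E
```

```text
[0.4386 0.19   0.1123] [[-0.027, 1.0, 0.001], [1.0, 0.027, 0.0], [0.0, 0.001, -1.0]] [ 0.0004 -0.0026  0.0523]
```

Request:
servo_tool([
  {"offset": [0,-0.002,0.02],"dr": [0,0,0]},
  {"offset": [0,-0.002,0.04],"dr": [0,0,0]},
  {"offset": [0,-0.002,0.052],"dr": [0,0,0]},
  {"offset": [0,-0.002,0.052],"dr": [0,0,0]},
  {"offset": [0,-0.002,0.052],"dr": [0,0,0]},
  {"offset": [0,-0.002,0.052],"dr": [0,0,0]},
])

```text
time_s: 7.33
position: [0.4372, 0.1908, 0.0609]
tcp_rot: [[-0.028, 1.0, 0.003], [1.0, 0.028, 0.001], [0.0, 0.003, -1.0]]
force: [-0.1, 0.6, 0.4]
opening: 0.502
grasp_force: 0.0
```

Request:
servo_tool([
  {"offset": [0,0,0],"dr": [0,0,0]},
  {"offset": [0,0,0],"dr": [0,0,0]},
  {"offset": [0,0,0],"dr": [0,0,0]},
  {"offset": [0,0,0],"dr": [0,0,0]},
  {"offset": [0,0,0],"dr": [0,0,0]},
  {"offset": [0,0,0],"dr": [0,0,0]},
], gripper=1)

```text
time_s: 7.83
position: [0.4363, 0.1905, 0.0599]
tcp_rot: [[-0.028, 1.0, 0.001], [1.0, 0.028, 0.0], [0.0, 0.001, -1.0]]
force: [-0.2, -0.4, 3.3]
opening: 0.274
grasp_force: 29.9
```

Request:
servo_tool([
  {"offset": [0,0,-0.02],"dr": [0,0,0]},
  {"offset": [0,0,-0.055],"dr": [0,0,0]},
  {"offset": [0,0,-0.09],"dr": [0,0,0]},
  {"offset": [0,0,-0.125],"dr": [0,0,0]},
  {"offset": [0,0,-0.16],"dr": [0,0,0]},
  {"offset": [-0.01,0,-0.175],"dr": [0,0,0]},
  {"offset": [-0.04,-0.003,-0.175],"dr": [0,0,0]},
  {"offset": [-0.075,-0.006,-0.175],"dr": [0,0,2]},
  {"offset": [-0.11,-0.009,-0.175],"dr": [0,0,4]},
  {"offset": [-0.145,-0.012,-0.175],"dr": [0,0,6]},
  {"offset": [-0.18,-0.014,-0.175],"dr": [0,0,8]},
  {"offset": [-0.215,-0.016,-0.175],"dr": [0,0,10]},
  {"offset": [-0.25,-0.018,-0.175],"dr": [0,0,10.6]},
  {"offset": [-0.28,-0.02,-0.175],"dr": [0,0,10.6]},
  {"offset": [-0.305,-0.022,-0.17],"dr": [0,0,10.6]},
  {"offset": [-0.32,-0.023,-0.165],"dr": [0,0,10.6]},
  {"offset": [-0.33,-0.023,-0.16],"dr": [0,0,10.6]},
  {"offset": [-0.33,-0.023,-0.16],"dr": [0,0,10.6]},
  {"offset": [-0.33,-0.023,-0.16],"dr": [0,0,10.6]},
  {"offset": [-0.33,-0.023,-0.16],"dr": [0,0,10.6]},
])

```text
time_s: 9.5
position: [0.4219, -0.1389, 0.2193]
tcp_rot: [[0.156, 0.988, -0.001], [0.988, -0.156, 0.001], [0.001, -0.001, -1.0]]
force: [0.6, 0.0, -1.5]
opening: 0.273
grasp_force: 29.9
```

```bash
python3 - <<'E'
from h import *
s=bot.read_state();print(np.round(s["position"],4),np.round(s["tcp_rot"],3).tolist(),totool([.4223,-.1403,.18]).round(4),s["grasp_force"])
t=cap("top");sc=cap("scene");np.savez("pics/t3.npz",**t);np.savez("pics/s3.npz",**sc)
o=[]
for c in(sc,t):
    x,y=proj(c,[.42,-.14,.14]).astype(int);print(x-40,y-45)
    o.append(cv2.resize(c["color"][y-45:y+45,x-40:x+20,::-1] if c is t else c["color"][y-45:y+45,x-40:x+20,::-1],(400,600),interpolation=cv2.INTER_CUBIC))
cv2.imwrite("pics/hov.png",np.hstack(o))
E
```

```text
[ 0.4219 -0.1389  0.2193] [[0.156, 0.988, -0.001], [0.988, -0.156, 0.001], [0.001, -0.001, -1.0]] [-0.0014  0.0006  0.0393] 29.881543815135956
368 188
358 257
```

View pics/hov.png

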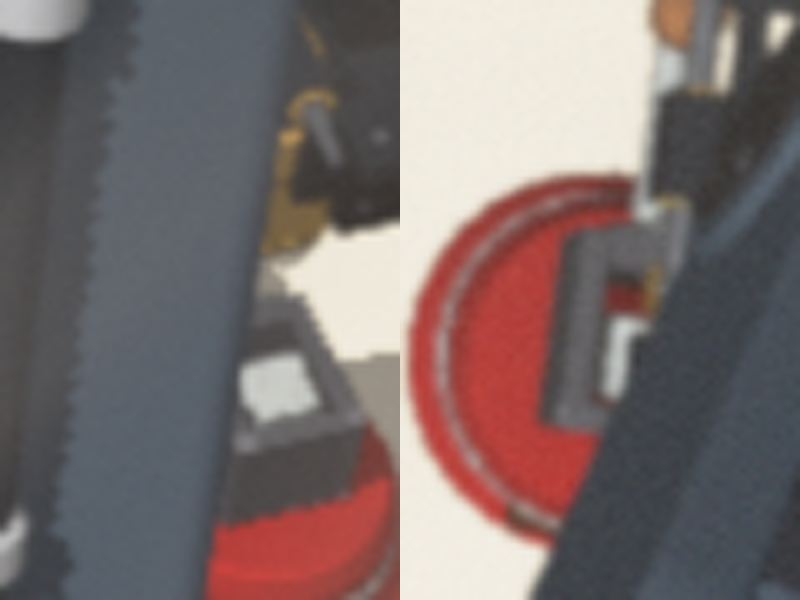

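The key hangs upright right above the gap, partly hidden by the arm in both views. The pose is within 1.5 mm of the measured mouth, so I'm lowering gently.

Request:
servo_tool([
  {"offset": [-0.0015,0.0005,0.02],"dr": [0,0,0]},
  {"offset": [-0.0015,0.0005,0.045],"dr": [0,0,0]},
  {"offset": [-0.0015,0.0005,0.053],"dr": [0,0,0]},
  {"offset": [-0.0015,0.0005,0.057],"dr": [0,0,0]},
  {"offset": [-0.0015,0.0005,0.061],"dr": [0,0,0]},
  {"offset": [-0.0015,0.0005,0.065],"dr": [0,0,0]},
  {"offset": [-0.0015,0.0005,0.069],"dr": [0,0,0]},
  {"offset": [-0.0015,0.0005,0.069],"dr": [0,0,0]},
  {"offset": [-0.0015,0.0005,0.069],"dr": [0,0,0]},
])

```text
time_s: 10.35
position: [0.4227, -0.1417, 0.1507]
tcp_rot: [[0.156, 0.988, 0.0], [0.988, -0.156, -0.0], [-0.0, 0.0, -1.0]]
force: [-0.7, -0.0, -1.0]
opening: 0.274
grasp_force: 29.9
```

Request:
servo_tool([
  {"offset": [0.001,0,0.004],"dr": [0,0,0]},
  {"offset": [0.001,0,0.008],"dr": [0,0,0]},
  {"offset": [0.001,0,0.011],"dr": [0,0,0]},
  {"offset": [0.001,0,0.014],"dr": [0,0,0]},
  {"offset": [0.001,0,0.014],"dr": [0,0,0]},
  {"offset": [0.001,0,0.014],"dr": [0,0,0]},
])

```text
time_s: 10.85
position: [0.4226, -0.1406, 0.1362]
tcp_rot: [[0.156, 0.988, -0.0], [0.988, -0.156, 0.0], [0.0, -0.001, -1.0]]
force: [-0.4, -0.2, -0.7]
opening: 0.276
grasp_force: 29.9
```

Still no contact. I'm going on down to the wedge point in small steps.

Request:
servo_tool([
  {"offset": [0,0,0.002],"dr": [0,0,0]},
  {"offset": [0,0,0.004],"dr": [0,0,0]},
  {"offset": [0,0,0.006],"dr": [0,0,0]},
  {"offset": [0,0,0.008],"dr": [0,0,0]},
  {"offset": [0,0,0.008],"dr": [0,0,0]},
])

```text
time_s: 11.27
position: [0.423, -0.1408, 0.1284]
tcp_rot: [[0.157, 0.988, 0.0], [0.988, -0.157, -0.0], [-0.0, 0.0, -1.0]]
force: [0.1, 0.3, -1.7]
opening: 0.269
grasp_force: 29.9
```

Request:
servo_tool([
  {"offset": [0,0,0.001],"dr": [0,0,0]},
  {"offset": [0,0,0.001],"dr": [0,0,0]},
  {"offset": [0,0,0.001],"dr": [0,0,0]},
  {"offset": [0,0,0.001],"dr": [0,0,0]},
  {"offset": [0,0,0.001],"dr": [0,0,0]},
  {"offset": [0,0,-0.02],"dr": [0,0,0]},
  {"offset": [0,0,-0.05],"dr": [0,0,0]},
  {"offset": [0,0,-0.085],"dr": [0,0,0]},
  {"offset": [-0.03,0,-0.1],"dr": [0,0,0]},
  {"offset": [-0.07,0,-0.1],"dr": [0,0,0]},
  {"offset": [-0.11,0,-0.1],"dr": [0,0,0]},
  {"offset": [-0.14,0,-0.1],"dr": [0,0,0]},
  {"offset": [-0.14,0,-0.1],"dr": [0,0,0]},
  {"offset": [-0.14,0,-0.1],"dr": [0,0,0]},
], gripper=-0.2)

```text
time_s: 12.43
position: [0.4004, -0.2803, 0.2284]
tcp_rot: [[0.16, 0.987, 0.0], [0.987, -0.16, 0.0], [0.0, 0.0, -1.0]]
force: [0.5, 0.3, -0.2]
opening: 0.597
grasp_force: 0.0
```

```bash
python3 - <<'E'
from h import *
t=cap("top");sc=cap("scene");np.savez("pics/t4.npz",**t);np.savez("pics/s4.npz",**sc)
o=[]
for c in(sc,t):
    x,y=proj(c,[.42,-.16,.12]).astype(int);print(x-35,y-45)
    o.append(cv2.resize(c["color"][y-45:y+45,x-35:x+25,::-1],(400,600),interpolation=cv2.INTER_CUBIC))
cv2.imwrite("pics/ins.png",np.hstack(o))
for c,roi in((sc,(395,190,420,270)),(t,(380,280,410,325))):
  for q in blobs(c,(14,100,60),(32,255,255),roi,20):
    r=cv2.minAreaRect(q);print(r,ray(c,r[0],.153))
# tamper/mat in original image
t=dict(np.load("pics/top0.npz"))
for lo,hi in (((5,60,90),(22,190,255)),):
  for q in blobs(t,lo,hi,(430,275,490,340),100)[:1]:
    print("mat",cv2.boundingRect(q),cv2.minEnclosingCircle(q))
g=lambda u,v,z:ray(t,[u/5+345-.4,v/5+240-.4],z).round(4)
print("mat L,T,B",g(452,340,.006),g(570,220,.006),g(570,462,.006));print("tamper knob",g(665,342,.107),"foot",g(585,344,.02))
E
```

```text
379 190
371 257
((399.06756591796875, 300.5946044921875), (18.741485595703125, 11.672327995300293), 9.462321281433105) [ 0.42298527 -0.13845797  0.153     ]
mat (435, 285, 50, 47) ((459.2900695800781, 306.43511962890625), 25.12814712524414)
mat L,T,B [ 0.409  -0.2486  0.006 ] [ 0.4638 -0.3065  0.006 ] [ 0.353  -0.3002  0.006 ]
tamper knob [ 0.4068 -0.3112  0.107 ] foot [ 0.4065 -0.3057  0.02  ]
```

View pics/ins.png

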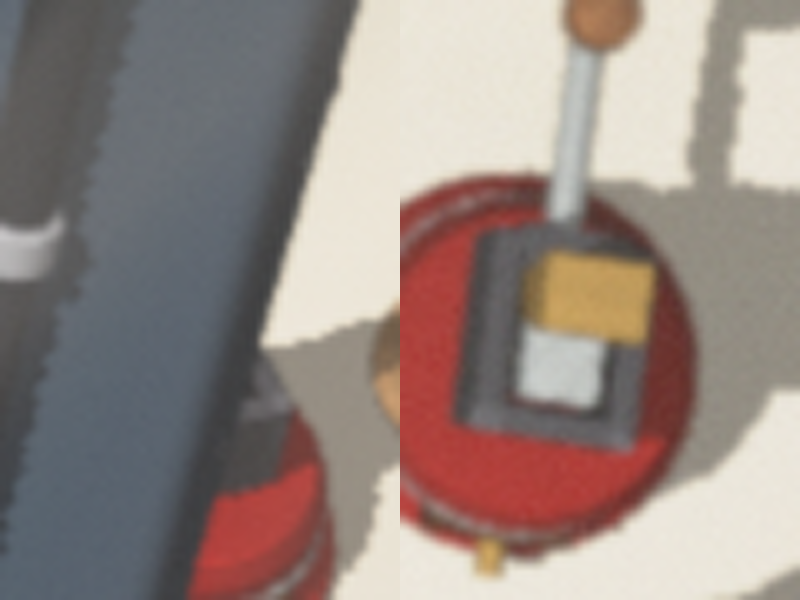

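The top view shows the key standing upright in the gap, its top centred at about (400.7,301.3), and the gripper clear of it. Next is the tamper at about (0.407, −0.308).

Request:
servo_tool([
  {"offset": [-0.015,0.005,0],"dr": [0,0,0]},
  {"offset": [-0.0265,0.0105,0.02],"dr": [0,0,0]},
  {"offset": [-0.0265,0.0105,0.05],"dr": [0,0,0]},
  {"offset": [-0.0265,0.0105,0.08],"dr": [0,0,0]},
  {"offset": [-0.0265,0.0105,0.11],"dr": [0,0,0]},
  {"offset": [-0.0265,0.0105,0.14],"dr": [0,0,0]},
  {"offset": [-0.0265,0.0105,0.16],"dr": [0,0,0]},
  {"offset": [-0.0265,0.0105,0.169],"dr": [0,0,0]},
  {"offset": [-0.0265,0.0105,0.169],"dr": [0,0,0]},
  {"offset": [-0.0265,0.0105,0.169],"dr": [0,0,0]},
  {"offset": [-0.0265,0.0105,0.169],"dr": [0,0,0]},
], gripper=-0.9)

```text
time_s: 13.45
position: [0.4079, -0.307, 0.0607]
tcp_rot: [[0.156, 0.988, 0.002], [0.988, -0.156, -0.002], [-0.001, 0.002, -1.0]]
force: [-0.3, -0.3, -0.0]
opening: 0.948
grasp_force: 0.0
```

Request:
servo_tool([
  {"offset": [0,0,0],"dr": [0,0,0]},
  {"offset": [0,0,0],"dr": [0,0,0]},
  {"offset": [0,0,0],"dr": [0,0,0]},
  {"offset": [0,0,0],"dr": [0,0,0]},
  {"offset": [0,0,0],"dr": [0,0,0]},
  {"offset": [0,0,0],"dr": [0,0,0]},
  {"offset": [0,0,0],"dr": [0,0,0]},
  {"offset": [0,0,0],"dr": [0,0,0]},
  {"offset": [0,0,0],"dr": [0,0,0]},
  {"offset": [0,0,0],"dr": [0,0,0]},
  {"offset": [0,0,0],"dr": [0,0,0]},
  {"offset": [0,0,0],"dr": [0,0,0]},
], gripper=1)

```text
time_s: 14.45
position: [0.4072, -0.3068, 0.0594]
tcp_rot: [[0.156, 0.988, 0.0], [0.988, -0.156, -0.0], [-0.0, 0.0, -1.0]]
force: [0.2, -0.5, 0.2]
opening: 0.324
grasp_force: 30.0
```

Opening reads 28 mm rather than 24, so the pads are touching the knob's flare. I'll regrip slightly lower.

Request:
servo_tool([
  {"offset": [0,0,0],"dr": [0,0,0]},
  {"offset": [0,0,0],"dr": [0,0,0]},
  {"offset": [0,0,0],"dr": [0,0,0]},
  {"offset": [0,0,0.003],"dr": [0,0,0]},
  {"offset": [0,0,0.006],"dr": [0,0,0]},
  {"offset": [0,0,0.006],"dr": [0,0,0]},
  {"offset": [0,0,0.006],"dr": [0,0,0]},
], gripper=0)

```text
time_s: 15.03
position: [0.4068, -0.3065, 0.0531]
tcp_rot: [[0.156, 0.988, -0.001], [0.988, -0.156, 0.001], [0.001, -0.001, -1.0]]
force: [-0.7, 0.7, 0.1]
opening: 0.497
grasp_force: 0.0
```

Request:
servo_tool([
  {"offset": [0,0,0],"dr": [0,0,0]},
  {"offset": [0,0,0],"dr": [0,0,0]},
  {"offset": [0,0,0],"dr": [0,0,0]},
  {"offset": [0,0,0],"dr": [0,0,0]},
  {"offset": [0,0,0],"dr": [0,0,0]},
  {"offset": [0,0,0],"dr": [0,0,0]},
], gripper=1)

```text
time_s: 15.53
position: [0.4072, -0.3069, 0.0537]
tcp_rot: [[0.156, 0.988, 0.0], [0.988, -0.156, -0.0], [-0.0, 0.0, -1.0]]
force: [0.5, -0.6, 2.3]
opening: 0.286
grasp_force: 28.4
```

Request:
servo_tool([
  {"offset": [0,0,-0.005],"dr": [0,0,0]},
  {"offset": [0,0,-0.03],"dr": [0,0,0]},
  {"offset": [0,0,-0.065],"dr": [0,0,0]},
  {"offset": [0,0,-0.1],"dr": [0,0,0]},
  {"offset": [0,0,-0.135],"dr": [0,0,0]},
  {"offset": [0,0,-0.165],"dr": [0,0,0]},
  {"offset": [0.02,-0.001,-0.172],"dr": [0,0,0]},
  {"offset": [0.05,-0.003,-0.172],"dr": [0,0,0]},
  {"offset": [0.085,-0.005,-0.172],"dr": [0,0,0]},
  {"offset": [0.12,-0.008,-0.172],"dr": [0,0,0]},
  {"offset": [0.15,-0.01,-0.172],"dr": [0,0,0]},
  {"offset": [0.167,-0.0105,-0.172],"dr": [0,0,0]},
  {"offset": [0.167,-0.0105,-0.172],"dr": [0,0,0]},
  {"offset": [0.167,-0.0105,-0.172],"dr": [0,0,0]},
  {"offset": [0.167,-0.0105,-0.172],"dr": [0,0,0]},
])

```text
time_s: 16.78
position: [0.423, -0.1408, 0.2256]
tcp_rot: [[0.156, 0.988, 0.0], [0.988, -0.156, -0.001], [-0.001, 0.001, -1.0]]
force: [0.3, 0.3, -0.5]
opening: 0.286
grasp_force: 28.9
```

```bash
python3 - <<'E'
from h import *
s=bot.read_state();print(np.round(s["position"],4),totool([.4225,-.1407,.2007]).round(4),s["grasp_force"],s["opening"],np.round(s["force"],2))
t=cap("top");sc=cap("scene")
o=[]
for c,d in((sc,(60,60)),(t,(60,60))):
    x,y=proj(c,[.42,-.14,.17]).astype(int)
    o.append(cv2.resize(c["color"][y-60:y+60,x-40:x+40,::-1],(400,600),interpolation=cv2.INTER_CUBIC))
cv2.imwrite("pics/tmp.png",np.hstack(o))
E
```

```text
[ 0.423  -0.1408  0.2256] [ 0.     -0.0005  0.0249] 28.87619798158994 0.28565800011172715 [ 0.33  0.27 -0.48]
```

View pics/tmp.png

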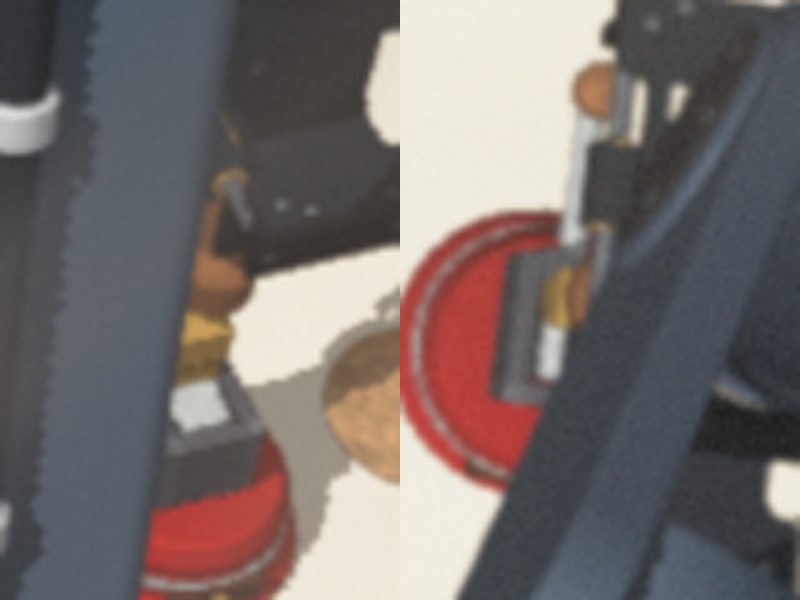

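The tamper is held upright with its foot just above the key's head. Pushing down in small steps.

Request:
servo_tool([
  {"offset": [0,-0.0005,0.01],"dr": [0,0,0]},
  {"offset": [0,-0.0005,0.018],"dr": [0,0,0]},
  {"offset": [0,-0.0005,0.022],"dr": [0,0,0]},
  {"offset": [0,-0.0005,0.026],"dr": [0,0,0]},
  {"offset": [0,-0.0005,0.029],"dr": [0,0,0]},
  {"offset": [0,-0.0005,0.032],"dr": [0,0,0]},
  {"offset": [0,-0.0005,0.035],"dr": [0,0,0]},
  {"offset": [0,-0.0005,0.035],"dr": [0,0,0]},
])

```text
time_s: 17.55
position: [0.4224, -0.1402, 0.1903]
tcp_rot: [[0.156, 0.988, 0.0], [0.988, -0.156, -0.0], [-0.0, 0.0, -1.0]]
force: [0.4, -0.4, 0.2]
opening: 0.284
grasp_force: 28.7
```

Request:
servo_tool([
  {"offset": [0,0,0.002],"dr": [0,0,0]},
  {"offset": [0,0,0.004],"dr": [0,0,0]},
  {"offset": [0,0,0.006],"dr": [0,0,0]},
  {"offset": [0,0,0.008],"dr": [0,0,0]},
  {"offset": [0,0,0.01],"dr": [0,0,0]},
  {"offset": [0,0,0.01],"dr": [0,0,0]},
])

```text
time_s: 18.05
position: [0.4231, -0.1405, 0.1808]
tcp_rot: [[0.156, 0.988, 0.002], [0.988, -0.156, -0.001], [-0.001, 0.002, -1.0]]
force: [0.7, -0.8, 3.8]
opening: 0.287
grasp_force: 28.0
```

Request:
servo_tool([
  {"offset": [0,0,0.001],"dr": [0,0,0]},
  {"offset": [0,0,0.002],"dr": [0,0,0]},
  {"offset": [0,0,0.003],"dr": [0,0,0]},
  {"offset": [0,0,0.003],"dr": [0,0,0]},
])

```text
time_s: 18.38
position: [0.4242, -0.1414, 0.1799]
tcp_rot: [[0.156, 0.988, 0.005], [0.988, -0.156, -0.003], [-0.003, 0.005, -1.0]]
force: [-1.3, 0.9, 19.7]
opening: 0.279
grasp_force: 26.0
```

Stiff stop at 19.7 N, at exactly the height expected for home. I'll lift off, carry the tamper over the mat and check the key.

Request:
servo_tool([
  {"offset": [0,0,-0.005],"dr": [0,0,0]},
  {"offset": [0,0,-0.025],"dr": [0,0,0]},
  {"offset": [0,0,-0.05],"dr": [0,0,0]},
  {"offset": [-0.02,0.001,-0.05],"dr": [0,0,0]},
  {"offset": [-0.055,0.003,-0.05],"dr": [0,0,0]},
  {"offset": [-0.09,0.005,-0.05],"dr": [0,0,0]},
  {"offset": [-0.125,0.007,-0.05],"dr": [0,0,0]},
  {"offset": [-0.155,0.009,-0.05],"dr": [0,0,0]},
  {"offset": [-0.164,0.0095,-0.05],"dr": [0,0,0]},
  {"offset": [-0.164,0.0095,-0.05],"dr": [0,0,0]},
  {"offset": [-0.164,0.0095,-0.05],"dr": [0,0,0]},
])

```text
time_s: 19.3
position: [0.4052, -0.3024, 0.2265]
tcp_rot: [[0.157, 0.988, -0.002], [0.988, -0.157, 0.003], [0.003, -0.002, -1.0]]
force: [-0.9, 0.9, -1.3]
opening: 0.281
grasp_force: 28.9
```

```bash
python3 - <<'E'
from h import *
s=bot.read_state();print(np.round(s["position"],4),np.round(s["force"],1),s["opening"])
t=cap("top");np.savez("pics/t5.npz",**t);t4=dict(np.load("pics/t4.npz"))
for c in(t4,t):
  q=blobs(c,(14,100,150),(32,255,255),(380,280,412,325),20)[0];r=cv2.minAreaRect(q);print(r,ray(c,r[0],.132),cv2.boundingRect(q))
o=[]
for c in(t4,t):
    x,y=proj(c,[.42,-.14,.12]).astype(int)
    o.append(cv2.resize(c["color"][y-45:y+45,x-30:x+30,::-1],(400,600),interpolation=cv2.INTER_CUBIC))
cv2.imwrite("pics/home.png",np.hstack(o))
E
```

```text
[ 0.4052 -0.3024  0.2265] [-0.9  0.9 -1.3] 0.2806183126851415
((399.8243408203125, 301.05401611328125), (16.111101150512695, 11.014732360839844), 9.462322235107422) [ 0.42245862 -0.14389701  0.132     ] (392, 295, 17, 13)
((397.7973327636719, 300.7162170410156), (15.617903709411621, 11.014732360839844), 9.462322235107422) [ 0.42318441 -0.13978182  0.132     ] (390, 295, 17, 13)
```

View pics/home.png

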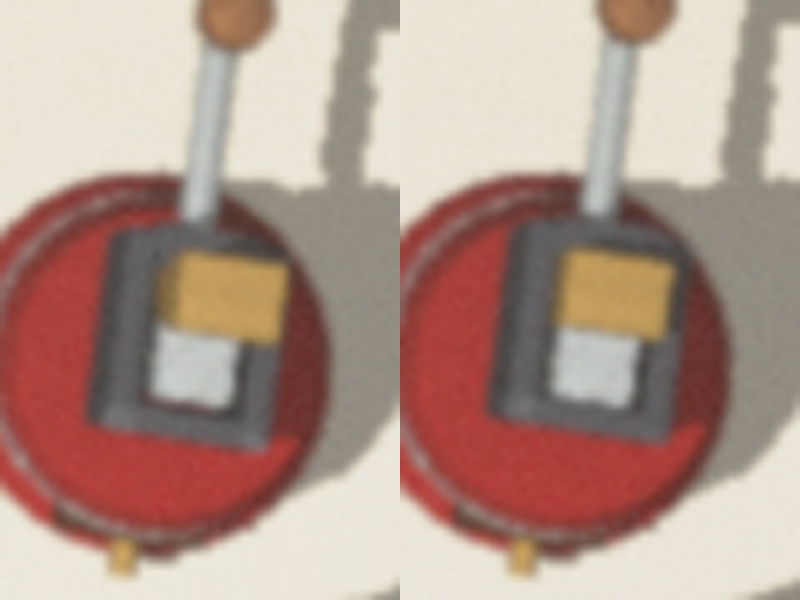

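The key's head now sits flat on the hub: its image moved 2 px, matching a 21 mm drop, and it is at (0.4232, −0.1398) against a seat of (0.4235, −0.1405). Now I set the tamper down.

Request:
servo_tool([
  {"offset": [0,0.002,0.03],"dr": [0,0,0]},
  {"offset": [0,0.002,0.065],"dr": [0,0,0]},
  {"offset": [0,0.002,0.1],"dr": [0,0,0]},
  {"offset": [0,0.002,0.13],"dr": [0,0,0]},
  {"offset": [0,0.002,0.15],"dr": [0,0,0]},
  {"offset": [0,0.002,0.16],"dr": [0,0,0]},
  {"offset": [0,0.002,0.165],"dr": [0,0,0]},
  {"offset": [0,0.002,0.168],"dr": [0,0,0]},
  {"offset": [0,0.002,0.17],"dr": [0,0,0]},
  {"offset": [0,0.002,0.17],"dr": [0,0,0]},
  {"offset": [0,0.002,0.17],"dr": [0,0,0]},
])

```text
time_s: 20.27
position: [0.4086, -0.3043, 0.0585]
tcp_rot: [[0.156, 0.988, 0.001], [0.988, -0.156, -0.002], [-0.001, 0.002, -1.0]]
force: [-0.4, 0.2, -1.3]
opening: 0.277
grasp_force: 28.9
```

Request:
servo_tool([
  {"offset": [0,0,0.0015],"dr": [0,0,0]},
  {"offset": [0,0,0.003],"dr": [0,0,0]},
  {"offset": [0,0,0.0045],"dr": [0,0,0]},
  {"offset": [0,0,0.005],"dr": [0,0,0]},
  {"offset": [0,0,0.005],"dr": [0,0,0]},
])

```text
time_s: 20.68
position: [0.4081, -0.3043, 0.0532]
tcp_rot: [[0.156, 0.988, 0.001], [0.988, -0.156, -0.001], [-0.001, 0.001, -1.0]]
force: [-1.0, -0.4, 4.1]
opening: 0.28
grasp_force: 27.9
```

Request:
servo_tool([
  {"offset": [0,0,0],"dr": [0,0,0]},
  {"offset": [0,0,0],"dr": [0,0,0]},
  {"offset": [0,0,0],"dr": [0,0,0]},
  {"offset": [0,0,0],"dr": [0,0,0]},
  {"offset": [0,0,0],"dr": [0,0,0]},
  {"offset": [0,0,0],"dr": [0,0,0]},
  {"offset": [0,0,0],"dr": [0,0,0]},
  {"offset": [0,0,0],"dr": [0,0,0]},
  {"offset": [0,0,-0.02],"dr": [0,0,0]},
  {"offset": [0,0,-0.05],"dr": [0,0,0]},
  {"offset": [0,0,-0.085],"dr": [0,0,0]},
  {"offset": [0,0,-0.12],"dr": [0,0,0]},
  {"offset": [0,0,-0.15],"dr": [0,0,0]},
  {"offset": [-0.03,0,-0.16],"dr": [0,0,0]},
  {"offset": [-0.07,0,-0.16],"dr": [0,0,0]},
  {"offset": [-0.11,0,-0.16],"dr": [0,0,0]},
  {"offset": [-0.14,0,-0.16],"dr": [0,0,0]},
  {"offset": [-0.14,0,-0.16],"dr": [0,0,0]},
  {"offset": [-0.14,0,-0.16],"dr": [0,0,0]},
  {"offset": [-0.14,0,-0.16],"dr": [0,0,0]},
], gripper=-0.8)

```text
time_s: 22.35
position: [0.3857, -0.4411, 0.2119]
tcp_rot: [[0.157, 0.988, -0.001], [0.988, -0.157, 0.002], [0.002, -0.001, -1.0]]
force: [-0.2, 0.8, 0.0]
opening: 0.902
grasp_force: 0.0
```

```bash
python3 - <<'E'
from h import *
t=cap("top");t0=dict(np.load("pics/top0.npz"))
for c in(t0,t):
  for q in blobs(c,(5,130,40),(16,255,190),(440,280,500,335),30)[:2]: print(cv2.boundingRect(q),cv2.contourArea(q))
E
python3 - <<'E'
from h import *
t=cap("top");t0=dict(np.load("pics/top0.npz"))
for n,c,xy in(("t0",t0,(.4068,-.308)),("now",t,(.4081,-.3043))):
  hs=cv2.cvtColor(c["color"],cv2.COLOR_RGB2HSV)
  print(n,[(z,hs[tuple(proj(c,[*xy,z]).round().astype(int)[::-1])].tolist()) for z in(.02,.06,.08,.1,.118)])
  for q in blobs(c,(0,110,40),(13,255,190),(440,280,500,335),20)[:2]: print(cv2.boundingRect(q),cv2.contourArea(q),"expect top",proj(c,[*xy,.118]).round(),"foot",proj(c,[*xy,.01]).round())
E
```

```text
t0 [(0.02, [13, 108, 102]), (0.06, [13, 113, 104]), (0.08, [13, 125, 137]), (0.1, [13, 131, 152]), (0.118, [13, 128, 146])]
(453, 301, 31, 17) 304.5 expect top [478. 308.] foot [461. 308.]
now [(0.02, [13, 117, 105]), (0.06, [13, 120, 106]), (0.08, [13, 119, 131]), (0.1, [13, 128, 160]), (0.118, [13, 127, 155])]
(452, 301, 31, 17) 317.0 expect top [476. 307.] foot [460. 308.]
```

The tamper's outline is the same size as at the start and stands upright at the mat's centre, so I'm handing in.

```bash
python3 -c "
from rig import ticket
print(ticket.hand_in())"
```

```text
the job is handed in; nothing more can be done
None
```

The job is handed in at about 22 s of the 67 s limit; the hand-in gave no verdict, but by my checks the key is home in the gap, the tamper stands upright on its mat, and I opened only the green box.

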